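# Hold the locking collar on the shaft flat

### The job

Press the chrome ball bearing down flush into the black block, then grip the upright shaft across its blue set-screw flat and turn it until the flat faces the brass grease nipple. Then slip the steel collar over the shaft with its brass thumb screw on that flat, and finish holding the collar level in the gripper, with the screw about halfway up the flat and the collar clear of the bearing: do not let go. Leave the screwdriver, key bar and thumb nuts where they lie.

Things in the scene. Friction and masses are not known exactly. Their poses are not given: they have to be found in the camera images.
- block: black cast block, 90 x 90 mm and 40 mm high, fixed to the bench; origin at the centre of its underside, z up. Its +x axis points to the side with the brass grease nipple, which sticks out 26 mm from that side face at 26 mm height; a yellow line on the block's top marks the same side. The bearing and the shaft stand upright on the block's vertical centre line
- bearing (a joint): how far the bearing has been pressed down, m: 0 = standing 8 mm proud of the block, 0.008 = fully home, flush with the block's top (its top face then lies 0.5 mm above it). It slides with about 6 N of friction, only downwards and upwards, cannot tilt, and stays where it is left
- bearing_top (a point): centre of the bearing's top face. Chrome ball bearing with a black seal, 52 mm outside diameter, around the shaft in the block's recess; the face to press is the ring between 12.5 and 26 mm from the shaft's axis
- shaft (a joint): turn of the shaft, rad, anticlockwise seen from above: 0 = the flat faces the nipple (block's +x). It starts turned between 0.45 and 1.4. The shaft turns in place with about 0.06 N m of friction and stays where it is left; it cannot be lifted
- shaft_mid (a point): point on the shaft's axis 28 mm above the block's top, level with the middle of the flat; x axis is the outward normal of the flat, z up. Steel shaft, 25 mm diameter, upright, its tip 50 mm above the block's top; the top 5 mm is chamfered
- shaft_flat (a point): blue set-screw flat milled on the shaft, 18 mm wide, from 6 to 45 mm above the block's top; it lies 8.5 mm from the shaft's axis, so the shaft measures 21 mm across flat and back, against 25 mm elsewhere; below 6 mm it is round. Origin: middle of the flat (28 mm above the block's top), x outward, z up. Squeezed roughly there, the shaft turns until the flat lies on the finger
- collar: loose steel collar, about 130 g, 44 mm outside diameter, 29 mm bore, 18 mm high, lying flat; origin: centre of its underside, z up. +x points along its brass thumb screw at mid height: head 13 mm thick, 26 to 36 mm from the axis. The screw's 4 mm tip sticks into the bore to 10.5 mm from the axis, so the collar goes over the shaft only with the screw at the flat
- screw_tip (a point): inner tip of the thumb screw, 10.5 mm from the collar's axis and 9 mm above its underside; x axis outward along the screw
- screwdriver: green-handled screwdriver, 180 mm, lying on the bench: leave alone
- key_bar: steel key stock bar, 12 x 140 x 12 mm, lying on the bench: leave alone
- nut_a: brass thumb nut, 20 mm diameter, 13 mm high, on the bench: leave alone
- nut_b: second brass thumb nut, same size: leave alone

How it is judged (in metres and radians):
On the way, in this order (a step that is already met when the one before it is completed fails the run):
1. the bearing is pressed flush (value of joint bearing above 0.0065 m), for 0.2 s.
2. the fingers grip the shaft on its flat (the surface called shaft_c0), and the flat faces the nipple (within 0.15 rad) (contact force between the fingers and shaft_c0 above 3 N and value of joint shaft between -0.15 and 0.15 rad), for 0.2 s.
At the end, for the whole second after the job is handed in: bearing flush (within 1.5 mm of fully home); flat facing the nipple within 0.22 rad; collar around the shaft (within 5 mm of its axis), level within 0.15 rad, its screw at the flat within 0.22 rad and within 10 mm of the height of the flat's middle, at rest, and squeezed by the fingers with over 4 N (value of joint bearing above 0.0065 m and value of joint shaft between -0.22 and 0.22 rad and horizontal distance between collar and shaft_mid below 0.005 m and angle between the x axis of collar and the x axis of shaft_mid, either way round below 0.22 rad and x of screw_tip in the frame of shaft_mid above 0.005 m and z of screw_tip in the frame of shaft_mid between -0.01 and 0.01 m and angle between collar's own z axis and vertical below 0.15 rad and contact force between the fingers and collar above 4 N and linear speed of collar below 0.02 m/s); the arm keeps its last pose, push and grip.
It fails at once if screwdriver is knocked away (over 30 mm) (distance of screwdriver from where it was at the start of the episode above 0.03 m).
It fails at once if key bar is knocked away (over 30 mm) (distance of key_bar from where it was at the start of the episode above 0.03 m).
It fails at once if nut a is knocked away (over 30 mm) (distance of nut_a from where it was at the start of the episode above 0.03 m).
It fails at once if nut b is knocked away (over 30 mm) (distance of nut_b from where it was at the start of the episode above 0.03 m).
It also fails if it takes over 51 s, if anything falls off the work surface, if the arm or the gripper's body presses on something with over 40 N, if the wrist force passes 120 N, or if a joint passes its speed limit or range.

### The arm

A 7-joint arm with a two-finger parallel gripper is mounted at the origin on the work surface. World frame = base frame: x ahead of the robot, y to its left, z up, the work surface at z = 0. Lengths are in mm, angles in rad, forces in N, time in s.
With the tool pointing down it reaches from about 400 to 900 mm from the base axis. Payload 5.6 kg.
Tool frame: the origin (TCP) lies between the finger pads; the fingertips stand 8 mm ahead of it and the grasp point (between the pads) lies 11 mm behind it; z points along the fingers, y is the line along which they close (so a half turn about z gives the same grasp; the last joint's range is limited). The gripper opens to 92 mm and grips with 3 to 60 N. Pads are 20 mm wide; open, the fingers measure 128 mm over their backs; the gripper's body (75 mm by 189 mm) begins 69 mm behind the grasp point.
Start: joints at [1.209, 0.468, -0.012, 1.603, 0.006, 1.071, -0.056], TCP at [203.687, -617.269, 222.592] pointing down, gripper open.
Joint ranges: [-2.53, 2.53], [-0.31, 2.02], [-1.57, 1.55], [0.28, 2.44], [-1.29, 4.43], [0.15, 1.84], [-2.92, 2.92]. Speed limits (rad/s): [2.57, 2.57, 3.14, 3.14, 3.14, 3.14, 3.14].

### API

Orientations are given as a rotation vector (axis times angle).
In Python, from cell import robot, grip, kinematics, readout, read_camera, camera_info, ticket, spot_in, mark_of gives the robot as it stands. Calls block until the motion is done:
- robot.movep(position, orientation): joint-space move of the TCP to a pose.
- robot.servo_line(position, feed=150, rotation=None): straight line of the TCP; rotation=None keeps the orientation; feed is the mean speed in mm/s.
- robot.goto_joints(angles): joint-space move.
- grip(opening, newtons=None): opening from 0.0 (shut) to 1.0 (fully open); newtons is the grip in N (None keeps the last); returns when the fingers have stopped.
- robot.hold(seconds).
- kinematics.ik(position, orientation): joint angles nearest the present ones, or None.
- readout.observe(): the state.
- read_camera(name): name is "scene" or "top" or "wrist"; returns (picture, depth): 400x640x3 uint8, red, green, blue; 400x640 float32, mm along the optical axis (not along the pixel's ray), 0 where there is no reading.
- camera_info(name): a dict with "camera_matrix" (3x3 intrinsics, pixels), "R" (3x3) and "t" (3): a world point X has camera coordinates R X + t. Camera axes: x right, y down, z forward; pixel columns grow to the right and rows downward; lengths in mm; the calibration is good to about 2 mm. The wrist camera is an equidistant fisheye: a pixel r from the principal point sees the ray r / f radians off the axis. A picture is of the moment at which its call begins: read the wrist's pose just before it. camera_info takes no time and is no camera call; for the wrist camera it gives the pose at the moment of the call.
A pose or a line that the arm cannot do raises robot.IKError and nothing moves.
- ticket.job_done(): hands the job in; it is judged then, once.
Trained networks look in the newest picture that a camera, given by its name, has taken for a name from the list of things; names that differ only in an ending like _2 or _b are one class to them, and where a whole thing is asked for, a point or a joint stands for the part that bears it (a point fixed in the world has none). Each returns a list of dicts, best first, with "p" (0 to 1); they miss things now and then, are a little off and sometimes report something else, mostly with a low value. They report only what shows in the picture. A call takes as long as a camera call.
- spot_in(camera, query): "xy" ([column, row] in pixels, amid what is visible of it).
- mark_of(camera, query): "xy" ([column, row] in pixels: a listed point, or the origin of a listed thing).
The state is a dict: "t": time; "joints": joint angles; "joint_velocities": joint speeds; "joint_torque": joint torques, N m; "tcp_pos": TCP position; "tcp_rot": TCP orientation; "contact_force": force on the tool from outside, world axes, zero at the start; "wrist_torque": the same for the moment, N m; "grip_width": opening from 0.0 (shut) to 1.0 (fully open); "grip_force": force on a finger pad.
Only numpy, scipy, OpenCV 4.12 (cv2) and the standard library are available. Lean on these libraries where they do the work, as an engineer would, in place of code of your own. Each camera call takes 0.05 s, during which the arm holds its last target. There are 200 camera calls.

## Working session

There is one attempt and no reset: what is moved stays moved. The work goes in short steps, each a Python script; the robot and the scene stay as the last script left them, time stands still between calls to the robot, and variables do not carry over. Pictures are saved under pics/ and viewed, at most 10 in all, crops included, and the job is handed in when it is done.

```bash
mkdir -p pics; ls
cat > h.py <<'E'
import numpy as np, cv2, json
from scipy.spatial.transform import Rotation as Rn
from cell import robot, grip, kinematics, readout, read_camera, camera_info, ticket, spot_in, mark_of
def save(n,img): cv2.imwrite(f'pics/{n}.png',cv2.cvtColor(img,cv2.COLOR_RGB2BGR))
def world(info,uv,d=None,z=None):
    K=np.array(info['camera_matrix']);R=np.array(info['R']);t=np.array(info['t'])
    r=np.linalg.inv(K)@np.array([uv[0],uv[1],1.0]); c=-R.T@t; w=R.T@r
    s=d if d is not None else (z-c[2])/w[2]
    return c+s*w
E
python3 - <<'E'
from h import *
for c in('scene','top'):
    im,d=read_camera(c);save(c,im);np.savez(f'{c}.npz',im=im,d=d);i=camera_info(c)
    print(c,np.round(-np.array(i['R']).T@i['t']),np.array(i['camera_matrix'])[0])
    for q in('block','bearing_top','shaft_mid','shaft_flat','collar','screw_tip','screwdriver','key_bar','nut_a'):
        for m in mark_of(c,q)[:3]:
            u=m['xy'];dd=float(d[int(u[1]),int(u[0])])
            print(q,round(m['p'],2),np.round(u),np.round(world(i,u,d=dd)) )
s=readout.observe();print(s['t'],s['tcp_rot'],s['tcp_pos'],s['grip_width'])
E
```

```text
cell.py
pics
scene [874. 261. 702.] [412.81995683   0.         320.43035236]
block 0.85 [294. 148.] [ 503. -160.   41.]
bearing_top 0.58 [296. 134.] [ 482. -173.   56.]
shaft_mid 0.63 [291. 125.] [ 488. -179.   85.]
shaft_flat 0.76 [294. 130.] [ 485. -175.   69.]
collar 0.86 [402. 272.] [560. 164.   1.]
screw_tip 0.89 [394. 270.] [575. 153.  18.]
screwdriver 0.97 [343. 335.] [723. 161.  25.]
screwdriver 0.66 [333. 218.] [564.   1.  13.]
key_bar 0.75 [221. 218.] [ 708. -162.   14.]
key_bar 0.6 [295. 132.] [ 482. -175.   61.]
nut_a 0.57 [227. 217.] [ 698. -157.   11.]
nut_a 0.46 [334. 219.] [563.   4.  13.]
top [439.  -8. 816.] [504.46327419   0.         323.56755709]
block 0.82 [436. 305.] [ 475. -171.   46.]
block 0.38 [237. 223.] [569. 151.  15.]
block 0.3 [249. 135.] [719. 155.  16.]
bearing_top 0.67 [444. 302.] [ 480. -173.   86.]
bearing_top 0.16 [445. 304.] [ 476. -174.   86.]
shaft_mid 0.76 [445. 307.] [ 473. -175.   91.]
shaft_mid 0.3 [442. 305.] [ 475. -170.   86.]
shaft_flat 0.72 [443. 303.] [ 478. -172.   84.]
collar 0.73 [228. 225.] [566. 169.  -1.]
screw_tip 0.7 [237. 226.] [566. 153.   1.]
screwdriver 0.96 [246. 139.] [716. 161.   1.]
key_bar 0.62 [439. 170.] [ 698. -168.    8.]
nut_a 0.51 [326. 313.] [445.  -9.  14.]
nut_a 0.45 [328. 241.] [557.   1.  16.]
1.0 [3.10179055e+00 4.98451925e-01 4.06751326e-06] [ 203.67946891 -617.25845291  222.58778821] 0.997416551049869
```

Run:
```python
import numpy as np,cv2
t=np.load('top.npz')['im'][:,:,::-1];s=np.load('scene.npz')['im'][:,:,::-1]
a=cv2.resize(t[245:365,380:500],(400,400),interpolation=3);b=cv2.resize(t[165:285,170:290],(400,400),interpolation=3)
c=cv2.resize(t,(400,250));d=cv2.resize(s[80:180,240:340],(200,200),interpolation=3);
e=cv2.resize(s[225:325,350:450],(200,200),interpolation=3)
o=np.zeros((600,800,3),np.uint8);o[:400,:400]=a;o[:400,400:]=b;o[400:,:320]=cv2.resize(t,(320,200));o[400:,320:520]=d;o[400:,520:720]=e
cv2.imwrite('pics/c1.png',o)
```

```text
(no output)
```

View pics/c1.png

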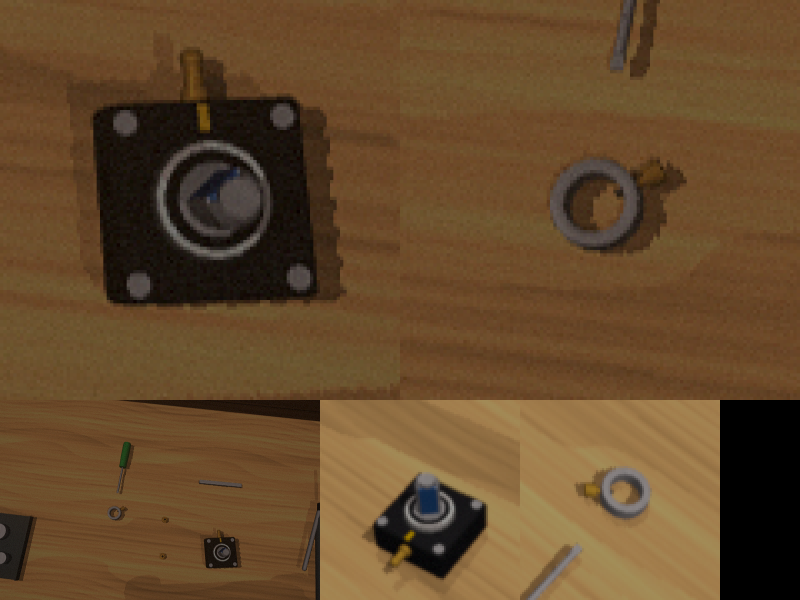

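View pics/scene.png

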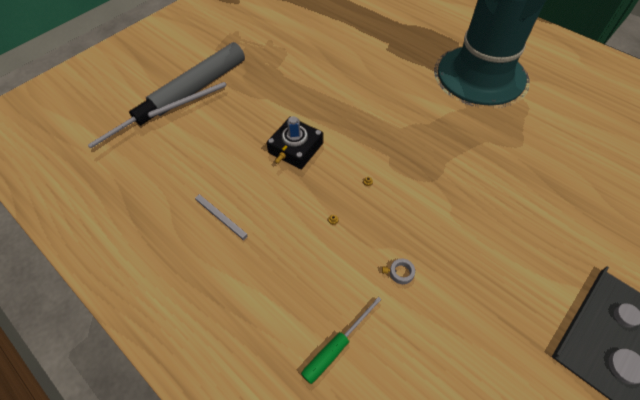

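The top and scene views show the block near (475,-171). Its nipple points roughly towards +x, and the flat is turned about 50° anticlockwise. The collar is near (566,165) with its screw pointing towards -y/+x. Next I'll take closer wrist views.

```bash
cat >> h.py <<'E'
def down(psi): return (Rn.from_euler('z',psi)*Rn.from_euler('x',np.pi)).as_rotvec()
def fish(info,u,v,d):
    K=np.array(info['camera_matrix']);R=np.array(info['R']);t=np.array(info['t'])
    x=(np.asarray(u)-K[0,2])/K[0,0];y=(np.asarray(v)-K[1,2])/K[1,1];th=np.hypot(x,y)+1e-9
    p=np.stack([np.tan(th)*x/th*d,np.tan(th)*y/th*d,d+0*x],-1)
    return (p-t)@R
def fray(info,u,v,z):
    R=np.array(info['R']);c=-R.T@np.array(info['t']);w=fish(info,u,v,1.0)-c
    return c+w*((z-c[2])/w[...,2:])
E
python3 - <<'E'
from h import *
def look(name,x,y,z,psi,qs):
    robot.movep([x,y,z],down(psi));i=camera_info('wrist');im,d=read_camera('wrist')
    save(name,im);np.savez(f'{name}.npz',im=im,d=d,**{k:np.array(i[k]) for k in('camera_matrix','R','t')})
    c=-np.array(i['R']).T@i['t'];print(name,'cam',np.round(c),np.round(np.array(i['R'])[2],2),i['camera_matrix'][0][0],np.round(readout.observe()['joints'],2),readout.observe()['t'])
    for q,zz in qs:
        for m in mark_of('wrist',q)[:2]: print(q,round(m['p'],2),np.round(m['xy']),np.round(fray(i,*m['xy'],zz),1))
print([ (p,None if kinematics.ik([476,-172,260],down(p)) is None else np.round(kinematics.ik([476,-172,260],down(p)),2)) for p in(0,-1.57,1.57,3.14)])
look('wb',476,-172,230,0,[('block',0),('shaft_mid',68),('shaft_flat',68),('bearing_top',48)])
look('wc',566,165,200,0,[('collar',0),('screw_tip',9)])
a=cv2.imread('pics/wb.png');b=cv2.imread('pics/wc.png');cv2.imwrite('pics/c2.png',np.vstack([cv2.resize(a,(480,300)),cv2.resize(b,(480,300))]))
E
```

```text
[(0, array([ 0.53,  0.2 , -0.28,  1.89,  0.06,  1.05, -1.35])), (-1.57, array([ 0.32,  0.19, -0.04,  1.91,  0.01,  1.05, -2.87])), (1.57, array([ 0.74,  0.23, -0.53,  1.88,  0.13,  1.06,  0.16])), (3.14, array([ 0.92,  0.28, -0.75,  1.87,  0.21,  1.08,  1.66]))]
wb cam [ 556. -172.  393.] [-0.28  0.   -0.96] 309.70691628693146 [ 0.52  0.24 -0.27  1.93  0.08  0.99 -1.36] 2.9417
block 0.75 [328. 171.] [ 477.3 -183.6    0. ]
shaft_mid 0.69 [327. 178.] [ 482.9 -180.3   68. ]
shaft_flat 0.65 [323. 175.] [ 486.5 -176.1   68. ]
shaft_flat 0.15 [ 98. 116.] [567.6 103.9  68. ]
bearing_top 0.77 [328. 181.] [ 475.3 -181.5   48. ]
wc cam [646. 164. 363.] [-0.28 -0.   -0.96] 309.70691628693146 [ 0.    0.43 -0.44  1.75  0.21  1.   -2.09] 4.5083
collar 0.85 [322. 179.] [563.3 161.7   0. ]
screw_tip 0.96 [329. 176.] [569.6 153.3   9. ]
```

View pics/c2.png

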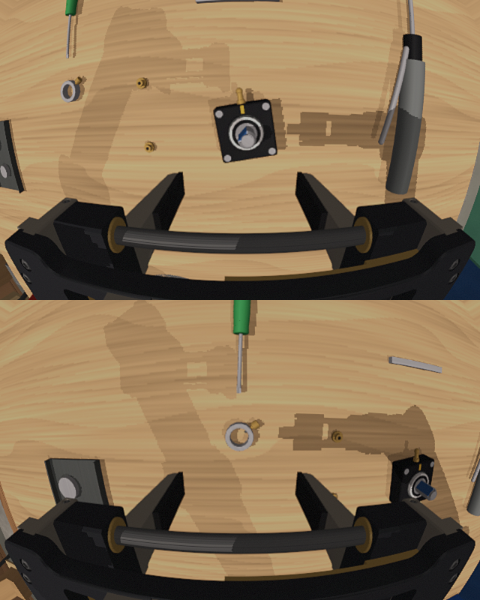

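The top half shows the block near the image centre, with its nipple pointing up in the picture and the blue flat facing up-left. The bottom half shows the collar at about (240,435) with its screw up-right. I'll fit the depth clouds to get positions.

```bash
cat > fit.py <<'E'
from h import *
from scipy.optimize import least_squares
def circ(p,r=None):
    f=lambda q:np.hypot(p[:,0]-q[0],p[:,1]-q[1])-(r or q[2])
    return least_squares(f,[*p[:,:2].mean(0),r or 20],loss='soft_l1',f_scale=1).x
def cloud(n):
    f=np.load(n+'.npz')
    v,u=np.mgrid[:400,:640]
    if n.startswith('w'): P=fish(f,u,v,f['d'].astype(float))
    else:
        i=camera_info(n);K=np.array(i['camera_matrix']);d=f['d'].astype(float)
        P=(np.stack([(u-K[0,2])/K[0,0]*d,(v-K[1,2])/K[1,1]*d,d],-1)-i['t'])@np.array(i['R'])
    ok=f['d']>0
    return P[ok],f['im'][ok].astype(int)
if __name__=='__main__':
  for n in('top','scene','wb','wc'):
    P,C=cloud(n); near=lambda c,r:np.hypot(P[:,0]-c[0],P[:,1]-c[1])<r
    m=near((476,-175),90)
    if n!='wc':
        b=m&(abs(P[:,2]-40)<3.5);r=cv2.minAreaRect(P[b][:,:2].astype(np.float32));print(n,'block',b.sum(),np.round(r[0],1),np.round(r[1],1),round(r[2],2),'z',np.median(P[b][:,2]).round(1))
        t=m&(P[:,2]>86);print(' shaft tip',t.sum(),P[t].mean(0).round(1) if t.any() else '')
        t=m&(P[:,2]>54)&(P[:,2]<84);print(' shaft side',t.sum(),circ(P[t],12.5).round(1))
        t=m&(abs(P[:,2]-48)<2)&(C.min(1)>90);print(' ring',t.sum(),circ(P[t]).round(1))
        bl=m&(P[:,2]>50)&(P[:,2]<84)&(C[:,2]>1.3*C[:,0]);Q=P[bl][:,:2]
        if len(Q)>5:
            w,V=np.linalg.eigh(np.cov(Q.T));print(' flat',len(Q),Q.mean(0).round(1),w.round(1),'normal',np.arctan2(V[1,0],V[0,0]).round(3))
        yb=m&(C[:,0]>110)&(C[:,2]<0.45*C[:,0])&(P[:,2]>18)&(P[:,2]<46);print(' yellow',yb.sum(),P[yb].mean(0).round(1))
    c=near((566,165),60); bench=np.median(P[near((600,100),40)][:,2])
    t=c&(abs(P[:,2]-18)<4);g=t&(C.max(1)-C.min(1)<25);print(n,'collar',g.sum(),circ(P[g]).round(1),np.median(P[g][:,2]).round(1),'bench',bench.round(1))
    h=c&(P[:,2]>4)&(C[:,2]<0.5*C[:,0])&near((576,145),18);q=circ(P[g]);hd=P[h].mean(0) if h.any() else np.zeros(3);print('  head',h.sum(),hd.round(1),np.arctan2(hd[1]-q[1],hd[0]-q[0]).round(3),np.hypot(*(hd[:2]-q[:2])).round(1))
E
python3 fit.py
```

```text
top block 2533 [ 478.9 -182. ] [89.9 90.1] 9.54 z 40.7
 shaft tip 203 [ 477.8 -182.1   89.9]
 shaft side 80 [ 477.1 -183.6   12.5]
 ring 69 [ 478.3 -182.1   23.9]
 flat 8 [ 482.8 -174.2] [ 0. 20.] normal -2.271
 yellow 14 [ 518.5 -175.1   39.3]
top collar 295 [562.6 163.5  18.2] 18.4 bench 0.7
  head 70 [580.  142.4  13.6] -0.88 27.4
scene block 864 [ 478.5 -182.3] [91.4 90.7] 10.15 z 41.5
 shaft tip 83 [ 479.4 -181.6   90.2]
 shaft side 119 [ 476.8 -185.1   12.5]
 ring 103 [ 478.4 -182.8   23.3]
 flat 104 [ 483.9 -176.7] [ 1.3 30.3] normal -2.258
 yellow 53 [ 530.9 -173.    33.9]
scene collar 254 [564.9 164.5  18.2] 18.9 bench 1.4
  head 55 [582.5 140.6  13.6] -0.935 29.7
wb block 4071 [ 478.6 -181.7] [90.8 91.3] 9.21 z 41.3
 shaft tip 61038 [ 497.3 -174.2  329.5]
 shaft side 120 [ 477.4 -184.3   12.5]
 ring 608 [ 477.2 -182.3   22.7]
 flat 71 [ 484.  -175.3] [ 0.1 26. ] normal -2.263
 yellow 214 [ 529.  -173.2   34.3]
wb collar 325 [564.  162.4  18.3] 18.6 bench 1.1
  head 71 [581.8 138.1  13.1] -0.937 30.1
wc collar 622 [564.4 165.   18.2] 19.1 bench 305.1
  head 812 [584.3 145.  268.1] -0.785 28.2
```

```bash
cat >> h.py <<'E'
AX=np.array([478.5,-182.0]);PB=0.166
def st(l=''):
    s=readout.observe();print(l,'t',round(s['t'],1),np.round(s['tcp_pos'],1),'F',np.round(s['contact_force'],1),'M',np.round(s['wrist_torque'],2),'w',round(s['grip_width']*92,1),'gf',round(s['grip_force'],1));return s
E
python3 - <<'E'
from h import *
robot.movep([*AX,180],down(PB+np.pi));grip(34/92,20);st()
robot.servo_line([*AX,66],120);st()
z=60
f0=readout.observe()['contact_force'][2]
while z>44:
    robot.servo_line([*AX,z],25);s=readout.observe();F=s['contact_force'][2]-f0
    print(z,round(s['tcp_pos'][2],2),round(F,1),end=' | ')
    if F>22: break
    z-=1.5 if z>50 else .5
robot.hold(.25);st('pressed')
E
```

```text
t 8.5 [ 478.5 -182.   180. ] F [-0.4  0.4 -0.3] M [ 0.07 -0.1  -0.04] w 33.8 gf 0.0
 t 9.6 [ 479.  -182.    66.6] F [ 0.5 -0.4  0.4] M [ 0.07 -0.15 -0.01] w 33.6 gf 0.0
60 59.98 -0.4 | 58.5 58.47 -1.3 | 57.0 56.91 -0.1 | 55.5 55.4 -0.6 | 54.0 54.1 0.6 | 52.5 52.61 3.3 | 51.0 51.03 3.0 | 49.5 49.48 3.2 | 49.0 49.05 3.4 | 48.5 48.89 8.1 | 48.0 48.83 12.2 | 47.5 48.81 16.6 | 47.0 48.75 21.8 | 46.5 48.72 25.4 | pressed t 13.5 [ 478.7 -182.    48.7] F [-9.  -0.7 26.3] M [0.13 1.7  0.01] w 34.2 gf 13.0
```

Bearing is home: it hit a hard stop at TCP 48.8. Next I'll grip the shaft and turn it.

Run:
```python
from h import *
n=lambda a:np.array([np.cos(a),np.sin(a)])
a=0.88
robot.servo_line([*AX,110],150); grip(60/92,20)
robot.movep([*AX-2*n(a),112],down(a+np.pi/2))
robot.servo_line([*AX-2*n(a),60],120);st('pre')
grip(0.0,20);st('gripped')
for k in np.linspace(0,1,7)[1:]:
    b=a+k*(PB-a)
    robot.servo_line([*AX-2*n(b),60],40,rotation=down(b+np.pi/2)) if False else robot.servo_line([*AX-2*n(b),60],8,rotation=down(b+np.pi/2))
robot.hold(.3);st('turned')
```

```text
pre t 15.9 [ 477.5 -183.2   60. ] F [-0.2 -0.8  0.7] M [-0.   -0.18  0.07] w 60.1 gf 0.0
gripped t 16.6 [ 476.9 -184.1   60.1] F [-2.  -1.9  2.9] M [-0.39  0.41 -0.02] w 20.6 gf 20.0
turned t 18.5 [ 476.2 -183.    60.1] F [-4.5 -3.3  7.3] M [-0.8   0.79 -0.05] w 20.3 gf 20.0
```

```bash
cat >> h.py <<'E'
AX=np.array([478.2,-182.5])
E
python3 - <<'E'
from h import *
from fit import *
grip(60/92,20);p=readout.observe()['tcp_pos'];robot.servo_line([p[0],p[1],130],150)
robot.movep([564,164,140],down(2.21));st()
i=camera_info('wrist');im,d=read_camera('wrist')
np.savez('wd.npz',im=im,d=d,**{k:np.array(i[k]) for k in('camera_matrix','R','t')})
for c in('top','scene'):
    im2,d2=read_camera(c);np.savez(f'{c}.npz',im=im2,d=d2)
save('wd',im)
for c in('top','scene'):
    P,C=cloud(c);m=np.hypot(P[:,0]-478,P[:,1]+182)<40
    b=m&(P[:,2]>50)&(P[:,2]<84)&(C[:,2]>1.3*C[:,0]);Q=P[b][:,:2]
    if len(Q)>5:
        w,V=np.linalg.eigh(np.cov(Q.T));print(c,'flat',len(Q),Q.mean(0).round(1),w.round(1),np.arctan2(V[1,0],V[0,0]).round(3))
P,C=cloud('wd')
c=np.hypot(P[:,0]-564,P[:,1]-164)<50
g=c&(abs(P[:,2]-18)<4)&(C.max(1)-C.min(1)<25);print(g.sum(),np.median(P[g][:,2]));q=circ(P[g]);print('collar',q.round(1),circ(P[g],22).round(1))
h=c&(P[:,2]>4)&(P[:,2]<22)&(C[:,2]<.5*C[:,0])&(np.hypot(P[:,0]-582,P[:,1]-140)<14);hd=P[h].mean(0);print(h.sum(),hd.round(1),np.arctan2(hd[1]-q[1],hd[0]-q[0]).round(3),np.hypot(*(hd[:2]-q[:2])))
for qn,zz in(('collar',0),('screw_tip',9)):
    for m in mark_of('wrist',qn)[:1]: print(qn,m['p'],m['xy'],fray(i,*m['xy'],zz).round(1))
E
```

```text
t 21.2 [564.2 162.2 139.5] F [ 0.  -0.2  0.1] M [-0.07 -0.14 -0.01] w 59.9 gf 0.0
scene flat 78 [ 486.4 -181.2] [ 0.7 28.3] -2.973
924 19.004579548668687
collar [562.5 165.7  18.1] [562.8 165.3  22. ]
141 [580.7 140.9  14.6] -0.937 30.714784718120672
collar 0.58 [320.7, 187.6] [564.6 164.8   0. ]
screw_tip 0.79 [318.8, 198.9] [568.5 156.3   9. ]
```

View pics/wd.png

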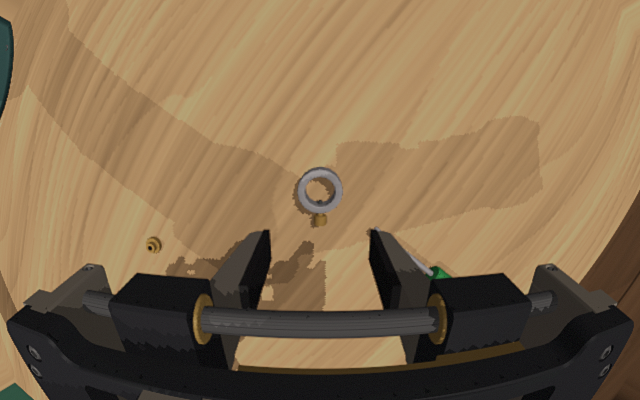

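The wrist view shows the collar at (320,188) with its screw head at (320,220), in line with the tool's x axis. The nuts and screwdriver are clear of the fingers, so I'll grasp.

Run:
```python
from h import *
from fit import *
psi=-0.937+np.pi
robot.movep([563.8,164.2,60],down(psi));robot.servo_line([563.8,164.2,25],100);robot.servo_line([563.8,164.2,10.5],40);st('low')
grip(0.0,30);st('grip')
p=readout.observe()['tcp_pos'];robot.servo_line([p[0],p[1],130],120);robot.hold(.3);s=st('lift')
i=camera_info('wrist');im,d=read_camera('wrist');np.savez('we.npz',im=im,d=d,**{k:np.array(i[k]) for k in('camera_matrix','R','t')});save('we',im[130:370,150:490])
T=Rn.from_rotvec(s['tcp_rot']).as_matrix()
P,C=cloud('we');Q=(P-s['tcp_pos'])@T
m=(np.hypot(Q[:,0],Q[:,1])<45)&(abs(Q[:,2])<30)&(C.max(1)-C.min(1)<25)&(C.min(1)>80)&(abs(Q[:,1])<23)
print(m.sum(),Q[m].mean(0).round(1),np.percentile(Q[m],[2,50,98],axis=0).round(1).tolist())
z=np.percentile(Q[m][:,2],10)
g=m&(abs(Q[:,2]-np.median(Q[m][:,2]))<2.5);print('ring',g.sum(),circ(Q[g]).round(1))
h=(np.hypot(Q[:,0],Q[:,1])<45)&(abs(Q[:,2])<20)&(C[:,2]<.5*C[:,0])&(C[:,0]>90);print('head',h.sum(),Q[h].mean(0).round(1),np.percentile(Q[h],[2,98],axis=0).round(1).tolist())
```

```text
low t 22.9 [563.7 164.3  10.3] F [ 0.4 -0.3  0.5] M [-0.08 -0.2  -0.02] w 59.9 gf 0.0
grip t 23.3 [563.9 164.2  10.7] F [-0.2 -0.5  0.9] M [-0.06 -0.01  0.02] w 43.2 gf 30.0
lift t 24.7 [563.7 164.3 129.6] F [-0.2 -0.4 -1.7] M [-0.   -0.14  0.01] w 43.0 gf 30.0
2118 [ 7.7 -0.6 -6.6] [[-14.3, -18.8, -9.7], [11.1, -2.5, -8.2], [22.5, 20.4, 5.1]]
ring 1711 [ 1.7  1.3 18.3]
head 29 [-31.7   3.8  -4.8] [[-35.8, -4.1, -16.9], [-8.7, 22.6, 0.0]]
```

View pics/we.png

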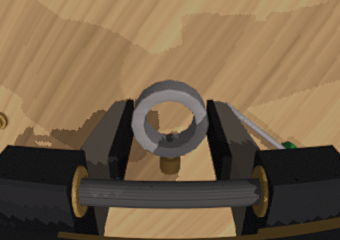

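The collar is held square, with its screw towards the camera at crop (170,165). I'll move to the shaft and lower slowly, watching the force.

Run:
```python
from h import *
n=np.array([np.cos(PB),np.sin(PB)]);xy=AX+0.7*n
robot.movep([*xy,135],down(PB+np.pi));robot.hold(.3);f0=st('over')['contact_force']
robot.servo_line([*xy,106],60);robot.hold(.2);st()
z=104
while z>=70:
    robot.servo_line([*xy,z],25);s=readout.observe();F=s['contact_force']-f0
    print(z,np.round(s['tcp_pos']-[*xy,z],1),np.round(F,1),round(s['t'],1))
    if F[2]>7 or np.hypot(*F[:2])>10: print('STOP');break
    z-=2
robot.hold(.3);st('end')
```

```text
over t 26.4 [ 479.2 -181.7  135.1] F [-0.  -0.2 -1.6] M [ 0.07 -0.14  0.01] w 43.5 gf 30.0
 t 27.3 [ 479.1 -182.4  106.3] F [-0.4 -0.1 -2.2] M [ 0.03 -0.17 -0.01] w 43.3 gf 30.0
104 [-0.1 -0.  -0. ] [-0.5  0.8  0.3] 27.5
102 [-0.1  0.1 -0.1] [-0.2  1.  -0.2] 27.8
100 [-0.1  0.  -0.2] [-0.7  0.5 -0.2] 28.0
98 [-0.1  0.  -0.1] [-0.9 -0.   0.9] 28.3
96 [-0.1  0.  -0.1] [-0.  -0.1  1. ] 28.5
94 [-0.1  0.  -0.1] [-0.1 -0.1 -0.6] 28.8
92 [-0.1  0.  -0.1] [-0.9 -0.5  0.8] 29.0
90 [-0.1  0.  -0.1] [0.1 0.2 0. ] 29.3
88 [-0.1  0.  -0.1] [-0.3  0.5  0.3] 29.5
86 [-0.1  0.  -0.1] [-0.3  0.5  0.6] 29.8
84 [-0.1  0.  -0.1] [ 0.1  0.9 -0.4] 30.0
82 [-0.1  0.  -0.1] [ 0.7 -0.6 -0. ] 30.3
80 [-0.1  0.  -0.1] [-0.7  0.8  0.7] 30.5
78 [-0.1  0.  -0.1] [-0.  -0.2 -0.2] 30.8
76 [-0.1  0.  -0.1] [0.3 0.2 0.2] 31.0
74 [-0.1  0.  -0.1] [0.2 0.3 0.5] 31.3
72 [-0.1  0.  -0.1] [ 0.2 -0.1 -0.7] 31.5
70 [-0.1 -0.  -0.1] [ 0.1  0.5 -0.5] 31.8
end t 32.1 [ 478.9 -182.4   70. ] F [-0.9 -0.4 -1.3] M [ 0.07 -0.17 -0.  ] w 43.4 gf 30.0
```

Slid on with no contact force. A quick visual check before handing in.

Run:
```python
from h import *
a,_=read_camera('scene');b,_=read_camera('wrist')
save('fin',np.vstack([cv2.resize(a[60:190,200:400],(460,299),interpolation=3),cv2.resize(b[130:350,150:490],(460,299))]))
```

```text
(no output)
```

View pics/fin.png

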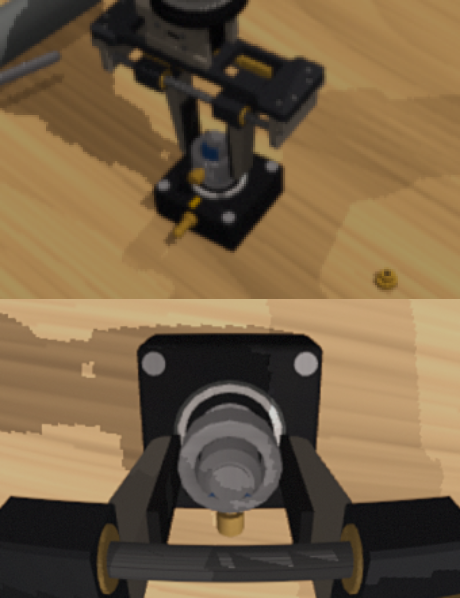

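The collar is on the shaft with its screw towards the nipple, at (195,175) in the upper half and (230,522) in the lower. It sits level and clear of the bearing.

```bash
python3 -c "
from cell import ticket
print(ticket.job_done())"
```

```text
the job is handed in; nothing more can be done
None
```

I handed the job in at about 32 s of the 51 s limit, but it returned no verdict. By the force readings and pictures, the bearing is pressed home, the flat faces the nipple, and the collar is held level at mid-flat (30 N grip) with its screw on the flat, clear of the bearing.

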